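# Spin-check a plating turntable and brake it on its index

### The arm

A 6-joint arm with a two-finger parallel gripper is mounted at the origin on a cart in front of the work surface, level with it; the furniture and walls round the work are solid. World frame = base frame: x ahead of the robot, y to its left, z up, the work surface at z = 0. Lengths are in m, angles in rad, forces in N, time in s.
With the tool pointing down it reaches from about 0.35 to 0.775 m from the base axis. Payload 7.3 kg.
Tool frame: the origin (TCP) lies midway between the tips of the shut fingers; the grasp point (between the pads) lies 19 mm behind it (robot.grasp_offset is the z of the grasp point in the tool frame, in m); z points along the fingers, y is the direction in which the jaws open and shut (so a half turn about z gives the same grasp; the last joint's range is limited). The gripper opens to 92 mm and grips with 3 to 60 N. Pads are 19 mm wide; open, the fingers measure 130 mm over their backs; the gripper's body (75 mm by 190 mm) begins 47 mm behind the grasp point.
Start: joints at [1.186, 0.342, 1.524, -0, 1.275, -0.146], TCP at [0.124, 0.51, 0.227] pointing down, gripper open.
Joint ranges: [-2.53, 2.53], [-0.77, 2.02], [0.04, 2.7], [-1, 4.14], [0.28, 2.66], [-3.11, 3.11]. Speed limits (rad/s): [2.57, 2.57, 3.14, 3.14, 3.14, 3.14].

### API

Orientations are given as [roll, pitch, yaw] about the fixed x, y, z axes, in that order (R = Rz(yaw) Ry(pitch) Rx(roll)).
In Python, from cell import observe, imaging, workorder, robot gives the robot as it stands. The module is installed in compiled form; this text tells all that it offers.
- The arm moves only by the tool send_rows, never from a script. Its argument "series" is a list of rows, each a list of 7 numbers: the shift along the tool's x, y, z in m, then the turn, a rotation vector about the tool's x, y, z in rad, then the closure, from 0 (fully open) to 1 (shut). A call has 1 to 5 rows; each row shifts and turns the commanded pose from where the row before left it, along the tool's axes as they then stand; what a row does not reach is not made up. A row lasts 1/12 s, in which the tool goes at most 41.7 mm and 7.16 degrees, less where a joint would pass 70% of its speed; a pose out of reach is approached as far as the arm can. A call is refused whole if a number of a shift passes 0.0417 or a number of a turn 0.125, either way. A call with a gripper value outside its range is refused whole. The fingers move at their own pace and stop on an object; "newtons" is the grip in N (left out, the last holds). Time passes only in rows, so rows that do not move let the fingers close. It gives the time, the measured TCP pose, the force and the opening at its end, in the units of the state.
- observe(): the state, without advancing time (a new reading comes with each control period).
- imaging.read_camera(name): name is "side" or "top" or "wrist"; returns a dict with "color" (480x640x3 uint8, red, green, blue), "range_z" (480x640 float32, m along the optical axis (not along the pixel's ray), 0 where there is no reading), "vfov" (degrees; the focal length in pixels is half the picture's height over the tangent of half this angle, whatever the lens; pixels are square), "cx", "cy" (the principal point, pixels), "T" (4x4, takes a point from camera to world coordinates). Camera axes: x right, y down, z forward; pixel columns grow to the right and rows downward; lengths in m; the calibration is good to about 2 mm. A picture is of the moment at which its call begins.
- workorder.hand_in(): hands the job in, once; it reports no verdict.
The state is a dict: "time": time; "qpos": joint angles; "qvel": joint speeds; "joint_efforts": joint torques, N m; "tool_pos": TCP position; "tool_rot": TCP orientation; "contact_force": force on the tool from outside, world axes, zero at the start; "torque": the same for the moment, N m; "opening": finger opening in m.
Only numpy, scipy, OpenCV 4.12 (cv2) and the standard library are available. Lean on these libraries where they do the work, as an engineer would, in place of code of your own. Each camera call takes 0.05 s, during which the arm holds its last target.

### The job

Check that the plate-spreading turntable runs freely and leave it parked on its index: with the fingertips flick the small upright knob on its disc so that the disc spins on by itself, untouched, through at least one full turn; then brake it with a fingertip on the flat top of the disc so that it stops with the knob at the pointer of the base. Do not press it to a stop anywhere else, and do not bring or hold it to the pointer by the knob. Pinch and lift nothing, leave the Petri dish lying in its ring and the things round about where they stand, and finish clear of everything.

Things in the scene. Friction and masses are not known exactly. Their poses are not given: they have to be found in the camera images.
- turntable: Low turntable fixed to the bench: grey round base 152 mm across, on it a level bare metal disc 190 mm across, 10 mm thick, top face 44 mm above the bench, fine tick lines near its rim. The flat top between the dish's ring and the rim is 43 mm wide and free but for the knob. Origin: on the disc's axis at bench height; z up; x axis from the disc's axis toward the pointer
- disc (a joint): Angle of the disc, rad, counting on over several turns: 0 and each multiple of 2 pi have the knob at the pointer; grows counter-clockwise seen from above. Runs freely both ways: left alone it loses about a tenth of its speed plus 0.2 rad/s each second (3 rad/s to rest in about 10 s) and stays where it stops. Disc with knob about 0.46 kg
- knob: Black upright round spin knob on the disc, the only one, free to revolve on its own pin: 14 mm diameter, 22 mm tall, its axis 82 mm from the disc's axis. Origin: centre of its foot on the disc's top face (44 mm above the bench); top 66 mm above the bench. It goes round with the disc
- pointer (a point): Where the knob's middle stands when it is exactly at the pointer: 82 mm from the disc's axis toward the pointer, 55 mm above the bench; fixed to the base, does not turn. The pointer is a grey upright arm of the base (outer face 125 mm from the axis) with a steel needle (top 52 mm above the bench) pointing inward at the disc's rim (tip 100 mm from the axis)
- opposite (a point): Point of the base straight across the axis from the pointer: 82 mm from the axis, 55 mm above the bench. It does not turn
- plate: Closed Petri dish, 94 mm diameter, 16 mm high, lying loose in a low steel ring (103 mm outer diameter, 5 mm high) in the middle of the disc and turning with it. Origin: centre of its underside; its top is 60 mm above the bench
- vial: Bystander: small glass specimen vial with a black cap, 25 mm diameter, 52 mm tall, standing left of the turntable. Origin: centre of its underside
- pot: Bystander: round sample pot with a screw lid, 68 mm diameter, 62 mm tall, standing right of the turntable. Origin: centre of its underside
- tape: Bystander: roll of tape lying flat, 104 mm diameter, 25 mm high. Origin: centre of its underside
- jar: Bystander: staining jar, 54 mm diameter, 101 mm tall. Origin: centre of its underside
- bench_timer: Bystander: flat bench timer, 60 x 66 x 20 mm. Origin: centre of its underside
Not all that is in view belongs to the job. Of the things like the turntable, leave any that is orange or turquoise; of the rest the larger one is meant.

How it is judged:
On the way, in this order (a step that is already met when the one before it is completed fails the run):
1. the disc spins on by itself, untouched: the knob passes the pointer ((velocity of joint disc above 0.35 rad/s or velocity of joint disc below -0.35 rad/s) and contact force between the fingers and turntable below 0.05 N and horizontal distance between knob and pointer below 0.05 m), for 0.04 s.
2. still spinning untouched, the knob passes the side opposite the pointer ((velocity of joint disc above 0.35 rad/s or velocity of joint disc below -0.35 rad/s) and contact force between the fingers and turntable below 0.05 N and horizontal distance between knob and opposite below 0.05 m), for 0.04 s.
3. a fingertip on the disc holds it still with the knob within 22 mm of the pointer point (horizontal distance between knob and pointer below 0.022 m and velocity of joint disc between -0.1 and 0.1 rad/s and contact force between the fingers and turntable above 0.3 N and contact force between the fingers and knob below 0.05 N), for 0.1 s.
At the end, for the whole second after the job is handed in: The disc stands still with the knob's middle within 22 mm (about 15 degrees) of the pointer point, the Petri dish lies flat in its ring (within 6 mm of centre, within 4 mm of its height), the bystanders are within 15 mm of where they stood, and the robot touches nothing (horizontal distance between knob and pointer below 0.022 m and velocity of joint disc between -0.03 and 0.03 rad/s and horizontal distance between plate and turntable below 0.006 m and height (world z) of plate between 0.04 and 0.048 m and distance of each of vial, pot, tape, jar, bench_timer from where it was at the start of the episode below 0.015 m).
It fails at once if fingers on the disc's top bring it to rest (under 0.06 rad/s) with the knob more than 26 mm from the pointer point (horizontal distance between knob and pointer above 0.026 m and velocity of joint disc between -0.06 and 0.06 rad/s and contact force between the fingers and turntable above 0.3 N and contact force between the fingers and knob below 0.01 N).
It fails at once if fingers touch the knob while it is within 45 mm of the pointer point (it is caught or steered by the knob) (horizontal distance between knob and pointer below 0.045 m and contact force between the fingers and knob above 0.1 N).
It fails at once if the knob is pinched or struck hard (over 30 N) (contact force between the fingers and knob above 30 N).
It fails at once if the Petri dish is lifted (over 8 mm) or pushed off its place (over 8 mm) (height (world z) of plate above 0.052 m or horizontal distance between plate and turntable above 0.008 m).
It fails at once if one of the bystanders is moved more than 15 mm (distance of any of vial, pot, tape, jar, bench_timer from where it was at the start of the episode above 0.015 m).
It also fails if it takes over 64 s, if anything falls off the work surface, if the arm or the gripper's body presses on something with over 40 N, if the wrist force passes 120 N, or if a joint passes its speed limit or range.

## Working session

There is one attempt and no reset: what is moved stays moved. The work goes in short steps, Python scripts to look and compute and a tool call to move; the robot and the scene stay as the last step left them, time stands still between calls to the robot, and variables do not carry over. Pictures are saved under pics/ and viewed, and the job is handed in when it is done.

Besides the shell and the picture viewer there is one more tool, called after ">>>" as name(argument=value, ...), one argument or row to a line, values as JSON. send_rows: Moves the arm, as the interface text tells. Its arguments: {"type":"object","properties":{"series":{"type":"array","items":{"type":"array","items":{"type":"number"}}},"newtons":{"type":"number"}},"required":["series"]}

```bash
mkdir -p pics; cat > h.py <<'E'
import numpy as np, cv2
from cell import observe, imaging, workorder, robot
def cam(n,save=None):
    d=imaging.read_camera(n)
    if save: cv2.imwrite('pics/'+save,d['color'][:,:,::-1])
    return d
def f(d): return d['color'].shape[0]/2/np.tan(np.radians(d['vfov'])/2)
def ray(d,u,v,z):
    F=f(d);r=d['T'][:3,:3]@np.array([(u-d['cx'])/F,(v-d['cy'])/F,1]);o=d['T'][:3,3]
    return o+r*(z-o[2])/r[2]
def pt(d,u,v):
    F=f(d);Z=d['range_z'][int(v),int(u)]
    return (d['T']@np.array([(u-d['cx'])/F*Z,(v-d['cy'])/F*Z,Z,1]))[:3]
E
python3 - <<'E'
from h import *
s=observe();print(s)
for n in ['top','side','wrist']:
    d=cam(n,n+'0.png');print(n,d['vfov'],d['cx'],d['cy'],d['T'].round(3).tolist())
E
```

```text
{'time': 0.0, 'qpos': array([ 1.18601169e+00,  3.42692501e-01,  1.52499301e+00, -4.36653317e-07,
        1.27540197e+00, -1.45999014e-01]), 'qvel': array([ 0.00158413, -0.00021432, -0.00089299, -0.00031775, -0.00157972,
       -0.00086542]), 'joint_efforts': array([-3.14545950e-04, -4.31237483e+01, -2.44217420e+01,  7.16686388e-02,
        5.59272605e-02, -9.94235324e-05]), 'tool_pos': array([0.12400171, 0.50973659, 0.22606903]), 'tool_rot': array([-3.14011367e+00, -2.17054762e-04,  2.90280700e+00]), 'contact_force': array([-0.19061089,  0.12211651, -0.05597178]), 'torque': array([-0.0308602 ,  0.03253213, -0.00400389]), 'opening': 0.09188591561683038}
top 53.27618585322285 315.7890436572327 247.41635519837556 [[0.002, -0.992, 0.127, 0.261], [-1.0, -0.003, -0.006, -0.121], [0.006, -0.127, -0.992, 1.594], [0.0, 0.0, 0.0, 1.0]]
side 45.01951208351518 332.47458405336374 236.58664487917562 [[-1.0, 0.02, -0.006, 0.465], [0.014, 0.427, -0.904, 1.435], [-0.015, -0.904, -0.427, 0.791], [0.0, 0.0, 0.0, 1.0]]
wrist 69.90689307047633 317.3930814002105 242.72069954861826 [[0.236, 0.933, 0.272, 0.051], [0.972, -0.226, -0.068, 0.528], [-0.002, 0.28, -0.96, 0.384], [0.0, 0.0, 0.0, 1.0]]
```

View pics/top0.png

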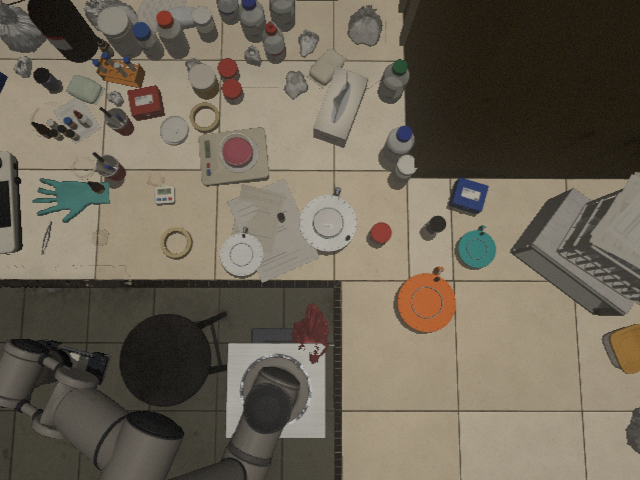

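View pics/side0.png

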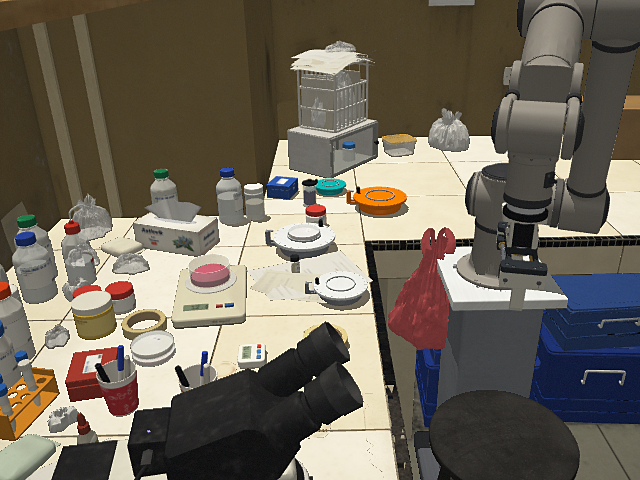

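```bash
python3 - <<'E'
from h import *
d=cam('top');c=d['color'][:,:,::-1]
a=cv2.resize(c[165:285,200:400],None,fx=4,fy=4,interpolation=cv2.INTER_CUBIC);cv2.imwrite('pics/crop1.png',a)
for n,u,v,z in [('big',328,223,.044),('small',241,255,.04),('orange',426,302,.04),('turq',476,249,.04),('vial',281,217,.052),('pot',381,232,.062),('tape',177,242,.025),('black',434,225,.05)]:
    print(n,ray(d,u,v,z).round(3),pt(d,u,v).round(3))
print(0.19*f(d)/1.55)
d=cam('side');c=d['color'][:,:,::-1]
a=cv2.resize(c[200:320,230:390],None,fx=5,fy=5,interpolation=cv2.INTER_CUBIC);cv2.imwrite('pics/crop2.png',a)
E
```

```text
big [ 0.54  -0.171  0.044] [ 0.539 -0.171  0.053]
small [0.434 0.113 0.04 ] [0.435 0.114 0.032]
orange [ 0.283 -0.487  0.04 ] [ 0.283 -0.486  0.048]
turq [ 0.456 -0.656  0.04 ] [ 0.457 -0.659  0.031]
vial [ 0.558 -0.017  0.052] [ 0.558 -0.017  0.052]
pot [ 0.508 -0.342  0.062] [ 0.509 -0.343  0.059]
tape [0.479 0.328 0.025] [0.482 0.334 0.002]
black [ 0.534 -0.518  0.05 ] [ 0.527 -0.508  0.091]
58.65166470742745
```

View pics/crop1.png

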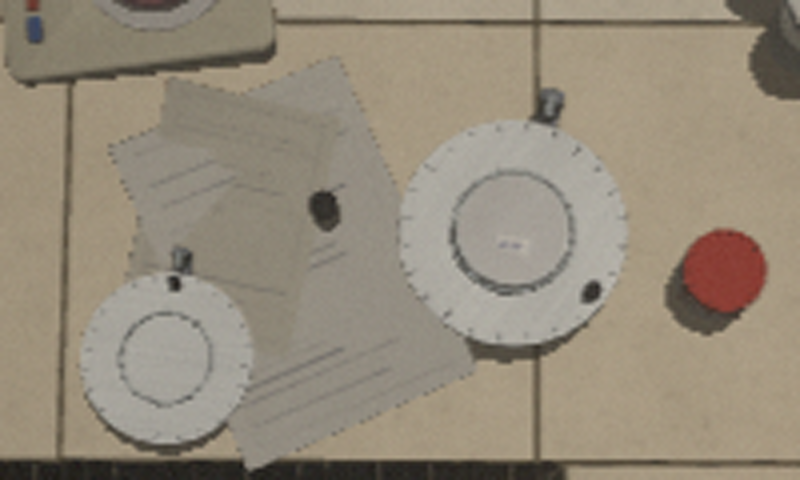

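View pics/crop2.png

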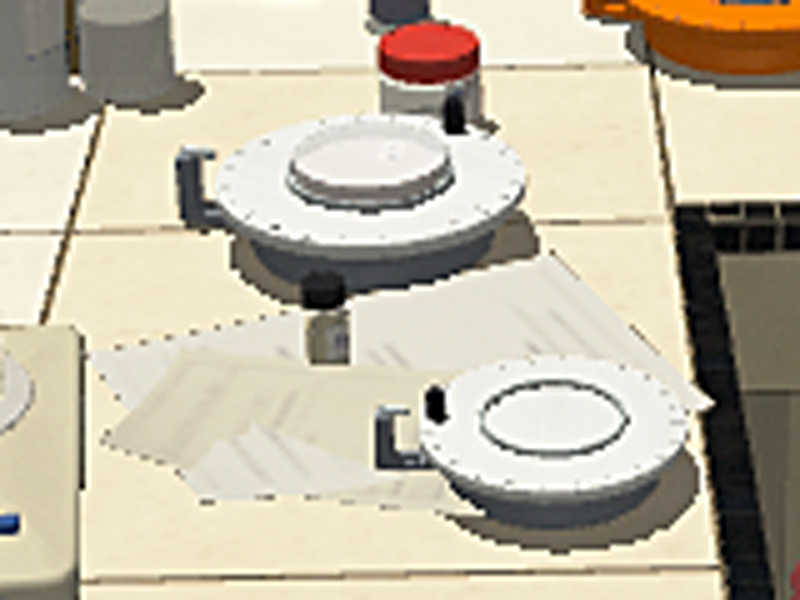

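Four lookalikes in the top view: big bare metal one (328,223), small one (241,255), orange (426,302) and turquoise (476,249). I choose the big metal one with the Petri dish. It has its pointer at about (337,191) and its knob at about (348,238). Next I measure it.

```bash
cat >> h.py <<'E'
def disc_fit(d):
    c=d['color'].astype(int); h,w=c.shape[:2]
    F=f(d);u,v=np.meshgrid(np.arange(w),np.arange(h))
    Z=d['range_z'];P=np.stack([(u-d['cx'])/F*Z,(v-d['cy'])/F*Z,Z],-1)@d['T'][:3,:3].T+d['T'][:3,3]
    return P
E
python3 - <<'E'
from h import *
d=cam('top');P=disc_fit(d);c=d['color'].astype(int)
box=np.hypot(P[...,0]-.54,P[...,1]+.171)<.13
m=(box&(P[...,2]>.036)&(P[...,2]<.075)).astype(np.uint8)
sat=c.max(-1)-c.min(-1);print(m.sum())
cs,_=cv2.findContours(m,cv2.RETR_EXTERNAL,cv2.CHAIN_APPROX_NONE)
k=max(cs,key=cv2.contourArea)
pts=np.array([ray(d,p[0][0],p[0][1],.044) for p in k])[:,:2]
def fit(p):
    A=np.c_[2*p,np.ones(len(p))];s=np.linalg.lstsq(A,(p**2).sum(1),rcond=None)[0];return s[:2],np.sqrt(s[2]+s[:2]@s[:2])
for i in range(6):
    ce,r=fit(pts);e=np.abs(np.hypot(*(pts-ce).T)-r);print(ce,r,len(pts));pts=pts[e<max(.003,2*e.std()) ]
# knob: dark
dk=box&(c.max(-1)<75)&(P[...,2]>.05)
n,l,st,cn=cv2.connectedComponentsWithStats(dk.astype(np.uint8))
for i in range(1,n):
    print(st[i],cn[i],ray(d,*cn[i],.063).round(4), P[l==i][:,2].mean())
# pointer: high pts outside disc
out=(np.hypot(P[...,0]-ce[0],P[...,1]-ce[1])>.1)&box&(P[...,2]>.02)
n,l,st,cn=cv2.connectedComponentsWithStats(out.astype(np.uint8))
for i in range(1,n):
  if st[i][4]>4:
    p=ray(d,*cn[i],.05);a=p[:2]-ce;print('out',st[i],cn[i],p.round(4),np.hypot(*a),np.degrees(np.arctan2(a[1],a[0])),P[l==i][:,2].max())
E
```

```text
2537
[ 0.54146099 -0.16921347] 0.09299595744507912 161
[ 0.54133896 -0.16915628] 0.09306877399057664 159
[ 0.54133896 -0.16915628] 0.09306877399057664 159
[ 0.54133896 -0.16915628] 0.09306877399057664 159
[ 0.54133896 -0.16915628] 0.09306877399057664 159
[ 0.54133896 -0.16915628] 0.09306877399057664 159
[346 236   4   4  12] [347.75       237.41666667] [ 0.4899 -0.2341  0.063 ] 0.06709576926209589
out [335 187   6   7  34] [337.32352941 189.70588235] [ 0.6512 -0.2016  0.05  ] 0.11453175403848143 -16.44718669020967 0.05731522967364344
```

```bash
cat >> h.py <<'E'
from scipy.spatial.transform import Rotation as Ro
def rows(x,y,z,yaw,n,start=None):
    """n rows from current (or start=(x,y,z,yaw)) to target, world straight line"""
    if start is None:
        s=observe();p=s['tool_pos'];w=s['tool_rot'][2]
    else: p=np.array(start[:3]);w=start[3]
    dw=(yaw-w+np.pi)%(2*np.pi)-np.pi
    d=(np.array([x,y,z])-p)/n
    for i in range(n):
        a=w+dw/n*i
        print([round(d[0]*np.cos(a)+d[1]*np.sin(a),4),round(d[0]*np.sin(a)-d[1]*np.cos(a),4),round(-d[2],4),0,0,round(-dw/n,4),1])
E
python3 - <<'E'
from h import *
rows(.40,.30,.227,2.903-.625,10)
print()
rows(.50,-.02,.227,2.903-1.25,10,(.40,.30,.227,2.903-.625))
E
```

```text
[np.float64(-0.0318), np.float64(-0.0139), np.float64(-0.0), 0, 0, np.float64(0.0625), 1]
[np.float64(-0.0326), np.float64(-0.0119), np.float64(-0.0), 0, 0, np.float64(0.0625), 1]
[np.float64(-0.0333), np.float64(-0.0098), np.float64(-0.0), 0, 0, np.float64(0.0625), 1]
[np.float64(-0.0338), np.float64(-0.0077), np.float64(-0.0), 0, 0, np.float64(0.0625), 1]
[np.float64(-0.0342), np.float64(-0.0056), np.float64(-0.0), 0, 0, np.float64(0.0625), 1]
[np.float64(-0.0345), np.float64(-0.0034), np.float64(-0.0), 0, 0, np.float64(0.0625), 1]
[np.float64(-0.0346), np.float64(-0.0013), np.float64(-0.0), 0, 0, np.float64(0.0625), 1]
[np.float64(-0.0347), np.float64(0.0009), np.float64(-0.0), 0, 0, np.float64(0.0625), 1]
[np.float64(-0.0345), np.float64(0.003), np.float64(-0.0), 0, 0, np.float64(0.0625), 1]
[np.float64(-0.0343), np.float64(0.0052), np.float64(-0.0), 0, 0, np.float64(0.0625), 1]

[np.float64(-0.0308), np.float64(-0.0132), np.float64(-0.0), 0, 0, 0.0625, 1]
[np.float64(-0.0316), np.float64(-0.0112), np.float64(-0.0), 0, 0, 0.0625, 1]
[np.float64(-0.0322), np.float64(-0.0092), np.float64(-0.0), 0, 0, 0.0625, 1]
[np.float64(-0.0327), np.float64(-0.0072), np.float64(-0.0), 0, 0, 0.0625, 1]
[np.float64(-0.0331), np.float64(-0.0052), np.float64(-0.0), 0, 0, 0.0625, 1]
[np.float64(-0.0334), np.float64(-0.0031), np.float64(-0.0), 0, 0, 0.0625, 1]
[np.float64(-0.0335), np.float64(-0.001), np.float64(-0.0), 0, 0, 0.0625, 1]
[np.float64(-0.0335), np.float64(0.0011), np.float64(-0.0), 0, 0, 0.0625, 1]
[np.float64(-0.0334), np.float64(0.0032), np.float64(-0.0), 0, 0, 0.0625, 1]
[np.float64(-0.0331), np.float64(0.0053), np.float64(-0.0), 0, 0, 0.0625, 1]
```

>>> send_rows(
  series=[
    [-0.032, -0.014, 0, 0, 0, 0.0625, 1],
    [-0.0325, -0.012, 0, 0, 0, 0.0625, 1],
    [-0.033, -0.01, 0, 0, 0, 0.0625, 1],
    [-0.034, -0.008, 0, 0, 0, 0.0625, 1],
    [-0.034, -0.0055, 0, 0, 0, 0.0625, 1],
  ],
  newtons=20,
)

```text
time: 0.72
tool_pos: [0.2627, 0.4034, 0.2268]
tool_rot: [3.141, 0.0, 2.588]
contact_force: [0.9, 1.0, 0.7]
opening: 0.0634
```

>>> send_rows(
  series=[
    [-0.0345, -0.0035, 0, 0, 0, 0.0625, 1],
    [-0.0345, -0.001, 0, 0, 0, 0.0625, 1],
    [-0.0345, 0.001, 0, 0, 0, 0.0625, 1],
    [-0.0345, 0.003, 0, 0, 0, 0.0625, 1],
    [-0.034, 0.005, 0, 0, 0, 0.0625, 1],
  ],
)

```text
time: 1.13
tool_pos: [0.4005, 0.2988, 0.2268]
tool_rot: [3.141, -0.0, 2.275]
contact_force: [0.3, 0.9, 0.1]
opening: 0.0297
```

>>> send_rows(
  series=[
    [-0.031, -0.013, 0, 0, 0, 0.0625, 1],
    [-0.0315, -0.011, 0, 0, 0, 0.0625, 1],
    [-0.032, -0.009, 0, 0, 0, 0.0625, 1],
    [-0.0325, -0.007, 0, 0, 0, 0.0625, 1],
    [-0.033, -0.005, 0, 0, 0, 0.0625, 1],
  ],
)

```text
time: 1.55
tool_pos: [0.4501, 0.1395, 0.2268]
tool_rot: [3.141, -0.0, 1.962]
contact_force: [0.6, 0.2, 1.0]
opening: 0.0008
```

>>> send_rows(
  series=[
    [-0.0335, -0.003, 0, 0, 0, 0.0625, 1],
    [-0.0335, -0.001, 0, 0, 0, 0.0625, 1],
    [-0.0335, 0.001, 0, 0, 0, 0.0625, 1],
    [-0.0335, 0.003, 0, 0, 0, 0.0625, 1],
    [-0.033, 0.005, 0, 0, 0, 0.0625, 1],
  ],
)

```text
time: 1.97
tool_pos: [0.4995, -0.0208, 0.2268]
tool_rot: [3.141, -0.0, 1.65]
contact_force: [1.1, 0.7, -1.0]
opening: 0.0004
```

```bash
python3 - <<'E'
from h import *
cam('wrist','w1.png');cam('top','t1.png')
E
```

```text
(no output)
```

View pics/w1.png

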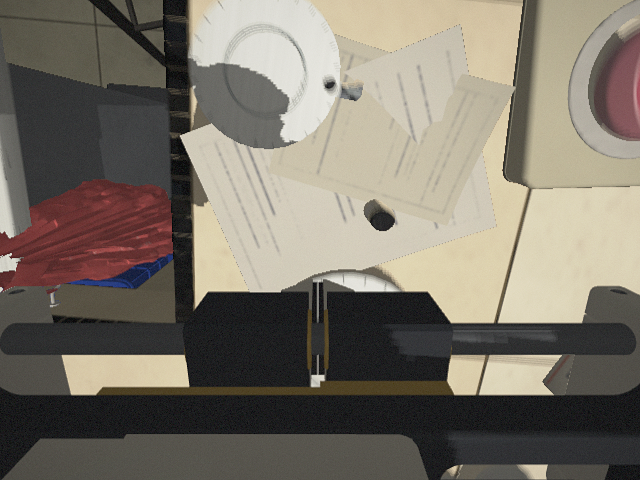

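View pics/t1.png

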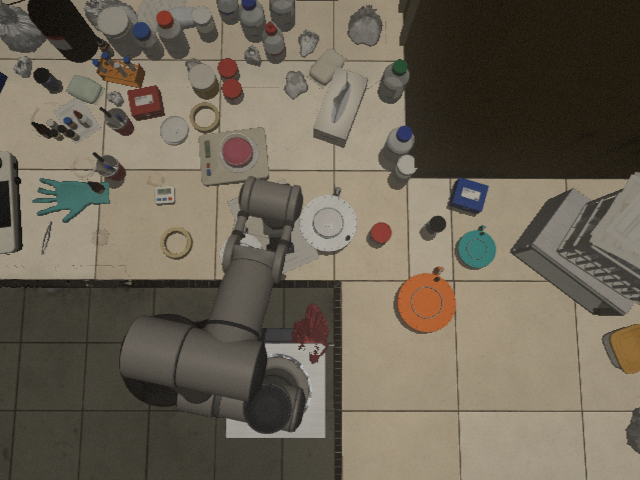

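The wrist picture shows the vial (380,215) and the small turntable, and it only just catches the target. The top view shows the target clear at (328,223). I cross-check knob and pointer with the side view.

```bash
python3 - <<'E'
from h import *
d=cam('side','s1.png');print(ray(d,320.9,222.6,.055).round(4))
c=d['color'][:,:,::-1]
cv2.imwrite('pics/crop3.png',cv2.resize(c[190:270,240:350],None,fx=7,fy=7,interpolation=cv2.INTER_CUBIC))
print('arm top',ray(d,230+197/5,200+152/5,.057).round(4))
d=cam('top');c=d['color'][:,:,::-1]
cv2.imwrite('pics/crop4.png',cv2.resize(c[180:260,285:385],None,fx=7,fy=7,interpolation=cv2.INTER_CUBIC))
E
```

```text
[ 0.489  -0.2255  0.055 ]
arm top [ 0.6456 -0.17    0.057 ]
```

View pics/crop3.png

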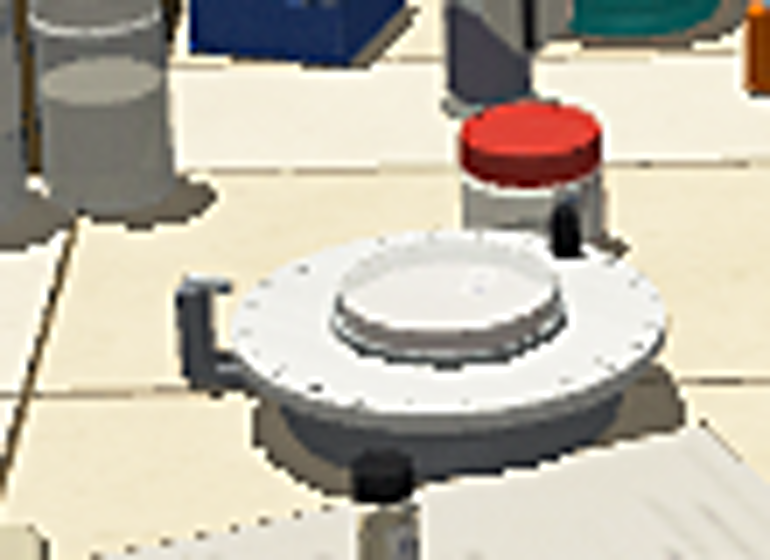

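View pics/crop4.png

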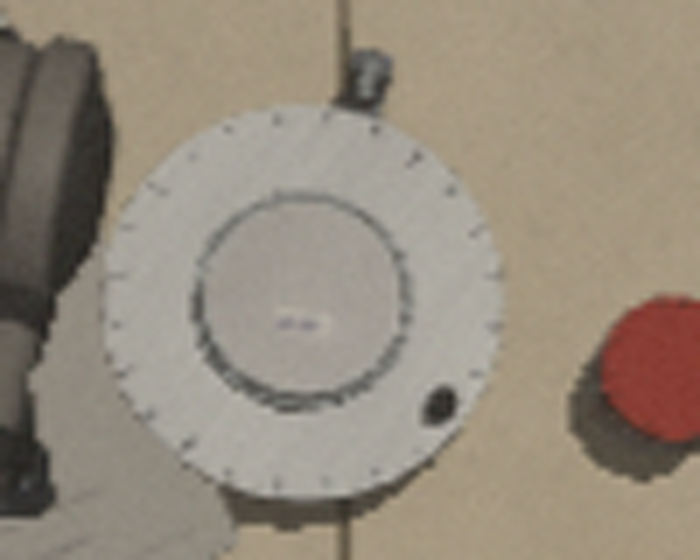

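```bash
python3 - <<'E'
from h import *
for n in ['side','top']:
    d=cam(n);P=disc_fit(d);c=d['color'].astype(int)
    box=(np.hypot(P[...,0]-.5413,P[...,1]+.1692)<.14)&(np.hypot(P[...,0]-.5413,P[...,1]+.1692)>.100)&(P[...,2]>.01)&(P[...,0]>.6)
    k,l,st,cn=cv2.connectedComponentsWithStats(box.astype(np.uint8))
    for i in range(1,k):
        if st[i][4]<5: continue
        q=P[l==i];print(n,st[i],cn[i].round(1),q.mean(0).round(4),q.min(0).round(3),q.max(0).round(3))
        for r in range(st[i][1],st[i][1]+st[i][3]):
            cc=np.where(l[r]==i)[0]
            if len(cc): print(r,cc.min(),cc.max(),P[r,cc].mean(0).round(3))
    m=np.hypot(P[...,0]-.5413,P[...,1]+.1692)<.09
    g=m&(abs(P[...,2]-.044)<.004);print(P[g].mean(0).round(4),g.sum())
    for z0 in (.060,):
        g=(np.hypot(P[...,0]-.5413,P[...,1]+.1692)<.05)&(abs(P[...,2]-z0)<.004);print('dish',P[g].mean(0).round(4),g.sum())
E
```

```text
side [265 229   8  14  74] [267.9 234.7] [ 0.6536 -0.1933  0.0317] [ 0.64 -0.21  0.01] [ 0.663 -0.178  0.051]
229 267 271 [ 0.65  -0.198  0.049]
230 266 272 [ 0.65  -0.196  0.047]
231 265 272 [ 0.651 -0.194  0.044]
232 265 269 [ 0.656 -0.194  0.041]
233 265 269 [ 0.656 -0.192  0.038]
234 265 270 [ 0.655 -0.194  0.034]
235 265 270 [ 0.655 -0.195  0.03 ]
236 265 270 [ 0.655 -0.195  0.027]
237 265 270 [ 0.655 -0.193  0.024]
238 265 270 [ 0.656 -0.193  0.021]
239 266 269 [ 0.656 -0.19   0.019]
240 266 269 [ 0.655 -0.186  0.017]
241 267 272 [ 0.649 -0.19   0.012]
242 268 268 [ 0.653 -0.178  0.014]
[ 0.5397 -0.1526  0.0429] 641
dish [ 0.5409 -0.1647  0.0582] 249
top [334 187   7  10  46] [337.  190.7] [ 0.6508 -0.2012  0.0372] [ 0.639 -0.212  0.01 ] [ 0.662 -0.192  0.056]
187 335 338 [ 0.662 -0.199  0.043]
188 335 340 [ 0.657 -0.202  0.048]
189 335 340 [ 0.655 -0.202  0.046]
190 335 340 [ 0.652 -0.202  0.045]
191 334 340 [ 0.649 -0.201  0.04 ]
192 334 339 [ 0.647 -0.2    0.033]
193 336 339 [ 0.643 -0.202  0.037]
194 334 339 [ 0.645 -0.2    0.015]
195 335 338 [ 0.642 -0.201  0.012]
196 337 337 [ 0.639 -0.202  0.013]
[ 0.5376 -0.1678  0.0437] 1130
dish [ 0.5419 -0.1683  0.0593] 448
```

```bash
python3 - <<'E'
from h import *
rows(.457,-.225,.127,1.309,8)
E
```

```text
[np.float64(-0.0253), np.float64(-0.0074), np.float64(0.0125), 0, 0, np.float64(0.0431), 1]
[np.float64(-0.0256), np.float64(-0.0063), np.float64(0.0125), 0, 0, np.float64(0.0431), 1]
[np.float64(-0.0259), np.float64(-0.0052), np.float64(0.0125), 0, 0, np.float64(0.0431), 1]
[np.float64(-0.0261), np.float64(-0.004), np.float64(0.0125), 0, 0, np.float64(0.0431), 1]
[np.float64(-0.0262), np.float64(-0.0029), np.float64(0.0125), 0, 0, np.float64(0.0431), 1]
[np.float64(-0.0263), np.float64(-0.0018), np.float64(0.0125), 0, 0, np.float64(0.0431), 1]
[np.float64(-0.0264), np.float64(-0.0006), np.float64(0.0125), 0, 0, np.float64(0.0431), 1]
[np.float64(-0.0264), np.float64(0.0005), np.float64(0.0125), 0, 0, np.float64(0.0431), 1]
```

>>> send_rows(
  series=[
    [-0.0253, -0.0074, 0.0125, 0, 0, 0.043, 1],
    [-0.0256, -0.0063, 0.0125, 0, 0, 0.043, 1],
    [-0.0259, -0.005, 0.0125, 0, 0, 0.043, 1],
    [-0.026, -0.004, 0.0125, 0, 0, 0.043, 1],
    [-0.026, -0.003, 0.0125, 0, 0, 0.043, 1],
  ],
)

```text
time: 2.68
tool_pos: [0.4729, -0.1475, 0.1639]
tool_rot: [3.141, -0.0, 1.439]
contact_force: [1.0, -0.2, 0.2]
opening: 0.0003
```

>>> send_rows(
  series=[
    [-0.0263, -0.002, 0.0125, 0, 0, 0.043, 1],
    [-0.0264, -0.0005, 0.0125, 0, 0, 0.043, 1],
    [-0.0264, 0.0005, 0.0125, 0, 0, 0.043, 1],
    [0, 0, 0.0, 0, 0, 0, 1],
  ],
)

```text
time: 3.02
tool_pos: [0.4561, -0.2273, 0.1247]
tool_rot: [-3.139, 0.0, 1.306]
contact_force: [-0.7, -0.9, -0.6]
opening: 0.0003
```

```bash
python3 - <<'E'
from h import *
s=observe();print(s['tool_pos'],s['tool_rot'])
cam('wrist','w2.png');d=cam('top');d2=cam('side')
a=cv2.resize(d['color'][165:285,270:400,::-1],None,fx=3,fy=3)
b=cv2.resize(d2['color'][150:290,240:390,::-1],(390,360))
cv2.imwrite('pics/c5.png',np.hstack([a,b]))
E
```

```text
[ 0.45605236 -0.22732619  0.12474038] [-3.13900377e+00  6.73172990e-05  1.30621358e+00]
```

View pics/c5.png

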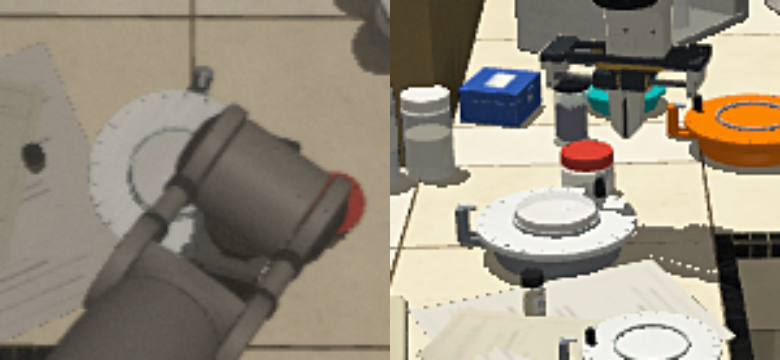

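View pics/w2.png

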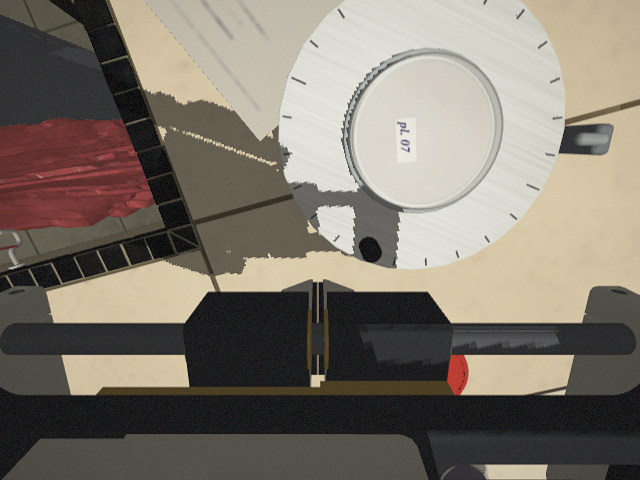

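The wrist view shows the disc well: knob top (370,249), dish (425,130), pointer arm (590,138). Measuring from it now.

```bash
cat >> h.py <<'E'
def fitc(p):
    A=np.c_[2*p,np.ones(len(p))];s=np.linalg.lstsq(A,(p**2).sum(1),rcond=None)[0];return s[:2],np.sqrt(s[2]+s[:2]@s[:2])
E
python3 - <<'E'
from h import *
d=cam('wrist');P=disc_fit(d);c=d['color'].astype(int)
print('dish',ray(d,425,130,.060),'knob top',ray(d,370.5,248,.066),'arm',ray(d,600,138,.055),ray(d,565,137,.05))
H=np.hypot(P[...,0]-.541,P[...,1]+.169)
m=((H<.097)&(abs(P[...,2]-.044)<.004)).astype(np.uint8)
g=c.min(-1)>110
cs,_=cv2.findContours(((H<.11)&(P[...,2]>.039)).astype(np.uint8),cv2.RETR_EXTERNAL,cv2.CHAIN_APPROX_NONE)
k=max(cs,key=cv2.contourArea)[:,0];k=k[k[:,1]>2]
p=np.array([ray(d,*q,.044)[:2] for q in k])
for i in range(8):
    ce,r=fitc(p);e=abs(np.hypot(*(p-ce).T)-r);p=p[e<max(.0015,2*e.std())]
print('disc',ce,r,len(p))
a=(H>.1)&(H<.14)&(P[...,2]>.03)&(P[...,0]>.6)
print('arm pts',P[a].mean(0),P[a].max(0),a.sum())
q=P[a&(P[...,2]>.045)].mean(0)[:2]-ce;print(np.degrees(np.arctan2(q[1],q[0])),np.hypot(*q))
kk=(c.max(-1)<50)&(H<.1)&(P[...,2]>.06);n,l,st,cn=cv2.connectedComponentsWithStats(kk.astype(np.uint8))
i=1+np.argmax(st[1:,4]);w=ray(d,*cn[i],.066)[:2];q=w-ce
print('knob',cn[i],st[i],w,np.hypot(*q),np.degrees(np.arctan2(q[1],q[0])))
# fingertip geometry in wrist img depth near (318,285)
print([ (v,P[v,300].round(3),P[v,318].round(3)) for v in (283,290,300)])
d=cam('side');P=disc_fit(d);s=observe()['tool_pos']
for z in np.arange(s[2],s[2]+.06,.005):
    b=(abs(P[...,2]-z)<.0025)&(np.hypot(P[...,0]-s[0],P[...,1]-s[1])<.06)
    if b.any(): print(round(z,3),(P[b].min(0)-s).round(3),(P[b].max(0)-s).round(3))
E
```

```text
dish [ 0.54464682 -0.16140469  0.06      ] knob top [ 0.49481611 -0.22595534  0.066     ] arm [ 0.65377275 -0.19522919  0.055     ] [ 0.63546364 -0.18966442  0.05      ]
disc [ 0.46723619 -0.44903583] 0.22035602606199892 87
arm pts [ 0.65226447 -0.1998592   0.04600709] [ 0.66484406 -0.19095173  0.0532472 ] 1041
53.41503719919754 0.3103774613641143
knob [449.46911683 422.33296069] [  199   384   441    96 21468] [ 0.52403565 -0.38195301] 0.08789928856300161 49.74519108490068
[(283, array([ 0.453, -0.211,  0.134]), array([ 0.461, -0.215,  0.13 ])), (290, array([ 0.454, -0.212,  0.141]), array([ 0.461, -0.215,  0.139])), (300, array([ 0.463, -0.188,  0.204]), array([ 0.461, -0.217,  0.144]))]
0.127 [-0.005  0.009  0.001] [0.008 0.018 0.002]
0.132 [-0.008 -0.001  0.003] [0.014 0.015 0.007]
0.137 [-0.011  0.001  0.008] [0.017 0.023 0.012]
0.142 [-0.017  0.002  0.013] [0.016 0.022 0.017]
0.147 [-0.014  0.005  0.018] [0.016 0.023 0.022]
0.152 [-0.021 -0.006  0.023] [0.016 0.024 0.027]
0.157 [-0.021 -0.007  0.028] [0.019 0.021 0.032]
0.162 [-0.021  0.004  0.033] [0.019 0.02  0.037]
0.167 [-0.021 -0.004  0.038] [0.019 0.021 0.042]
0.172 [-0.021 -0.006  0.043] [0.019 0.021 0.047]
0.177 [-0.021 -0.005  0.048] [0.019 0.022 0.052]
0.182 [-0.018  0.001  0.053] [0.019 0.019 0.057]
```

```bash
python3 - <<'E'
from h import *
d=cam('wrist');P=disc_fit(d);c=d['color'].astype(int)
print(P[130,425],P[248,371],P[100,320],P[200,500], P[138,600],P[30,600])
v,u=np.mgrid[0:480,0:640]
reg=(v<275)&(v>0)&(u>250)&(u<565)&(c.min(-1)>0)&(P[...,2]>.036)&(P[...,2]<.07)
cs,_=cv2.findContours(reg.astype(np.uint8),cv2.RETR_EXTERNAL,cv2.CHAIN_APPROX_NONE)
k=max(cs,key=cv2.contourArea)[:,0];k=k[(k[:,1]>3)&(k[:,0]>252)&(k[:,0]<563)&~((k[:,0]>340)&(k[:,0]<395)&(k[:,1]>200))]
p=np.array([ray(d,*q,.044)[:2] for q in k])
for i in range(8):
    ce,r=fitc(p);e=abs(np.hypot(*(p-ce).T)-r);p=p[e<max(.002,2*e.std())]
print('disc',ce,r,len(p),k.min(0),k.max(0))
for n,w in (('knob',ray(d,370.5,248,.066)),('dish',ray(d,425,130,.06)),('armtop',ray(d,600,138,.055))):
    q=w[:2]-ce;print(n,np.hypot(*q),np.degrees(np.arctan2(q[1],q[0])))
E
```

```text
[ 0.5452743  -0.16128396  0.05958168] [ 0.49582527 -0.22709042  0.06304425] [ 0.48661974 -0.12618795  0.04590224] [ 0.59329012 -0.22220772  0.04385802] [ 0.66002819 -0.19644037  0.04793616] [ 0.69986703 -0.1276863  -0.00097521]
disc [ 0.54327337 -0.16825907] 0.09396665113644351 605 [278   4] [559 272]
knob 0.07508782592969919 -129.7429972536772
dish 0.00724140298351621 74.97974160683093
armtop 0.11453760842060548 -13.548983520857163
```

>>> send_rows(
  series=[
    [0, 0, 0.025, 0, 0, 0, 1],
    [0, 0, 0.025, 0, 0, 0, 1],
    [0, 0, 0.016, 0, 0, 0, 1],
    [0, 0, 0.008, 0, 0, 0, 1],
    [0, 0.006, 0, 0, 0, 0, 1],
  ],
)

```text
time: 3.73
tool_pos: [0.4619, -0.2256, 0.0515]
tool_rot: [-3.138, -0.001, 1.31]
contact_force: [-0.8, -0.3, 0.7]
opening: 0.0003
```

```bash
python3 - <<'E'
from h import *
s=observe();print(s['tool_pos'],s['tool_rot'])
d=cam('wrist','w3.png');d2=cam('side')
cv2.imwrite('pics/c6.png',cv2.resize(d2['color'][190:260,280:370,::-1],None,fx=8,fy=8))
E
```

```text
[ 0.46194846 -0.22556714  0.05149749] [-3.13789675e+00 -1.39143774e-03  1.31007036e+00]
```

View pics/c6.png

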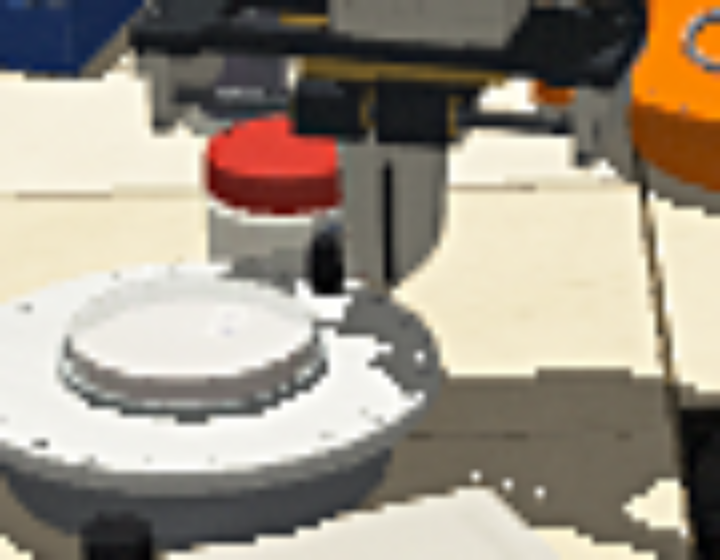

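View pics/w3.png

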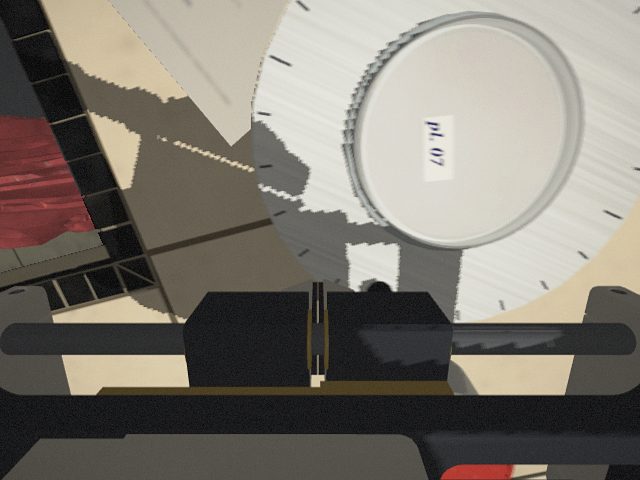

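The side crop shows the finger a few mm from the knob (325,260) and level with it. Flick.

>>> send_rows(
  series=[
    [-0.001, 0.005, 0, 0, 0, 0, 1],
    [-0.0026, 0.0085, 0, 0, 0, 0, 1],
    [-0.0022, 0.014, 0, 0, 0, 0, 1],
    [0.0008, 0.019, 0, 0, 0, 0, 1],
    [0.005, 0.0185, 0, 0, 0, 0, 1],
  ],
)

```text
time: 4.25
tool_pos: [0.5273, -0.2454, 0.0542]
tool_rot: [3.139, 0.001, 1.308]
contact_force: [0.8, -0.4, -0.0]
opening: 0.0003
```

```bash
python3 - <<'E'
from h import *
s=observe();print(s['time'],s['tool_pos'],s['contact_force'])
d=cam('wrist');d2=cam('side')
cv2.imwrite('pics/c7.png',np.hstack([cv2.resize(d2['color'][190:270,260:370,::-1],(440,320)),cv2.resize(d['color'][:,:,::-1],(360,270)).copy() if 0 else cv2.copyMakeBorder(cv2.resize(d['color'][:,:,::-1],(360,270)),0,50,0,0,0)]))
E
```

```text
4.25 [ 0.52734417 -0.24535802  0.05424198] [ 0.75202735 -0.35454095 -0.0131577 ]
```

View pics/c7.png

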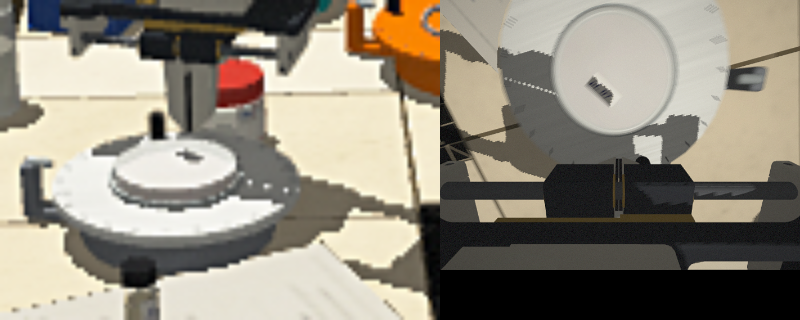

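```bash
python3 - <<'E'
from h import *
rows(.470,-.148,.094,-.279,13,(.527,-.2455,.104,1.308))
E
```

```text
[np.float64(0.0061), np.float64(-0.0062), np.float64(0.0008), 0, 0, 0.1221, 1]
[np.float64(0.0053), np.float64(-0.0069), np.float64(0.0008), 0, 0, 0.1221, 1]
[np.float64(0.0044), np.float64(-0.0075), np.float64(0.0008), 0, 0, 0.1221, 1]
[np.float64(0.0035), np.float64(-0.008), np.float64(0.0008), 0, 0, 0.1221, 1]
[np.float64(0.0025), np.float64(-0.0083), np.float64(0.0008), 0, 0, 0.1221, 1]
[np.float64(0.0015), np.float64(-0.0086), np.float64(0.0008), 0, 0, 0.1221, 1]
[np.float64(0.0004), np.float64(-0.0087), np.float64(0.0008), 0, 0, 0.1221, 1]
[np.float64(-0.0007), np.float64(-0.0087), np.float64(0.0008), 0, 0, 0.1221, 1]
[np.float64(-0.0017), np.float64(-0.0085), np.float64(0.0008), 0, 0, 0.1221, 1]
[np.float64(-0.0027), np.float64(-0.0082), np.float64(0.0008), 0, 0, 0.1221, 1]
[np.float64(-0.0037), np.float64(-0.0079), np.float64(0.0008), 0, 0, 0.1221, 1]
[np.float64(-0.0046), np.float64(-0.0073), np.float64(0.0008), 0, 0, 0.1221, 1]
[np.float64(-0.0055), np.float64(-0.0067), np.float64(0.0008), 0, 0, 0.1221, 1]
```

>>> send_rows(
  series=[
    [0, -0.003, 0.0, 0, 0, 0, 1],
    [0, 0, -0.025, 0, 0, 0, 1],
    [0, 0, -0.025, 0, 0, 0, 1],
  ],
)

```text
time: 4.6
tool_pos: [0.5208, -0.2423, 0.1022]
tool_rot: [-3.137, -0.001, 1.309]
contact_force: [1.2, -0.5, 0.3]
opening: 0.0006
```

>>> send_rows(
  series=[
    [0.006, -0.006, 0, 0, 0, 0.122, 1],
    [0.005, -0.007, 0, 0, 0, 0.122, 1],
    [0.0045, -0.0075, 0, 0, 0, 0.122, 1],
    [0.0035, -0.008, 0, 0, 0, 0.122, 1],
    [0.0025, -0.0083, 0, 0, 0, 0.122, 1],
  ],
)

```text
time: 5.02
tool_pos: [0.4995, -0.2055, 0.1032]
tool_rot: [-3.141, 0.0, 0.692]
contact_force: [0.1, 0.6, 0.1]
opening: 0.0004
```

>>> send_rows(
  series=[
    [0.0015, -0.0085, 0, 0, 0, 0.122, 1],
    [0.0005, -0.0085, 0, 0, 0, 0.122, 1],
    [-0.0007, -0.0085, 0, 0, 0, 0.122, 1],
    [-0.0017, -0.0085, 0, 0, 0, 0.122, 1],
    [-0.0027, -0.008, 0, 0, 0, 0.122, 1],
  ],
)

```text
time: 5.43
tool_pos: [0.4779, -0.1686, 0.1031]
tool_rot: [-3.141, 0.0, 0.083]
contact_force: [0.3, 0.1, -0.2]
opening: 0.0002
```

>>> send_rows(
  series=[
    [-0.0037, -0.008, 0, 0, 0, 0.122, 1],
    [-0.0046, -0.0073, 0, 0, 0, 0.122, 1],
    [-0.0055, -0.0067, 0, 0, 0, 0.122, 1],
  ],
)

```text
time: 5.68
tool_pos: [0.4648, -0.1461, 0.1031]
tool_rot: [3.142, 0.0, -0.283]
contact_force: [-0.9, 0.4, 0.2]
opening: 0.0007
```

```bash
python3 - <<'E'
from h import *
s=observe();print(s['time'],s['tool_pos'],s['tool_rot'])
d=cam('wrist');d2=cam('top')
cv2.imwrite('pics/c8.png',np.hstack([cv2.resize(d2['color'][170:270,270:390,::-1],(384,320)),cv2.resize(d['color'][:,:,::-1],(416,320))]))
s=observe();print(s['time'])
E
```

```text
5.6833 [ 0.46481308 -0.14607735  0.10311677] [ 3.14154344e+00  2.44977408e-04 -2.83436453e-01]
5.7833
```

View pics/c8.png

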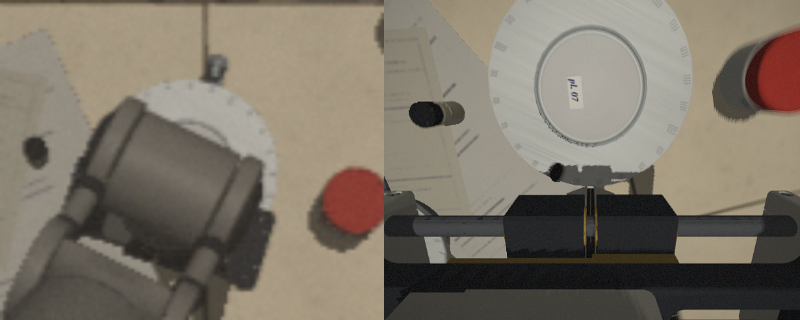

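```bash
cat >> h.py <<'E'
def ang(save=None):
    t=observe()['time'];d=cam('wrist',save);P=disc_fit(d);c=d['color']
    g=(np.hypot(P[...,0]-.543,P[...,1]+.166)<.046)&(abs(P[...,2]-.060)<.005)&(c.min(-1)>90)
    v,u=np.nonzero(g);(cx,cy),r=cv2.minEnclosingCircle(np.c_[u,v].astype(np.float32))
    ce=ray(d,cx,cy,.060)[:2];
    H=np.hypot(P[...,0]-ce[0],P[...,1]-ce[1])
    k=((c.max(-1)<60)&(H>.06)&(H<.1)&(P[...,2]>.052)&(P[...,2]<.075)).astype(np.uint8)
    n,l,st,cn=cv2.connectedComponentsWithStats(k)
    o=[]
    for i in range(1,n):
        if st[i][4]>60:
            q=ray(d,*cn[i],.064)[:2]-ce;o.append((round((np.degrees(np.arctan2(q[1],q[0]))+16)%360,1),round(np.hypot(*q),4),int(st[i][4])))
    print('t',t,'ce',ce.round(4),(round(cx),round(cy),round(r)),'rel',o)
E
python3 -c "
from h import *
ang();ang();ang('w9.png')"
```

```text
t 5.7833 ce [ 0.5458 -0.1687] (317, 128, 87) rel [(np.float64(171.6), np.float64(0.0817), 430)]
t 5.8333 ce [ 0.5459 -0.1679] (316, 130, 86) rel [(np.float64(178.8), np.float64(0.0813), 401)]
t 5.8833 ce [ 0.546  -0.1669] (314, 131, 86) rel [(np.float64(186.1), np.float64(0.081), 383)]
```

>>> send_rows(
  series=[
    [0.004, 0, 0.014, 0, 0, 0, 1],
    [0, 0, 0.016, 0, 0, 0, 1],
    [0, 0, 0.014, 0, 0, 0, 1],
    [0, 0, 0.0065, 0, 0, 0, 1],
  ],
)

```text
time: 6.27
tool_pos: [0.4694, -0.1478, 0.0508]
tool_rot: [-3.141, 0.002, -0.275]
contact_force: [0.2, 0.0, 0.6]
opening: 0.0001
```

```bash
python3 - <<'E'
from h import *
s=observe();t=s['time'];print(t,s['tool_pos'])
d=cam('wrist','w10.png');P=disc_fit(d);c=d['color']
ce=np.array([.545,-.168]);H=np.hypot(*(P[...,:2]-ce).transpose(2,0,1))
k=((c.max(-1)<60)&(H>.06)&(H<.1)&(P[...,2]>.052)&(P[...,2]<.075)).astype(np.uint8)
n,l,st,cn=cv2.connectedComponentsWithStats(k)
for i in range(1,n):
    if st[i][4]>60:
        w=ray(d,*cn[i],.064)[:2];q=w-ce;print(st[i],w,np.hypot(*q),(np.degrees(np.arctan2(q[1],q[0]))+16)%360)
w0=2.53
for tt in (t,*np.arange(6.9,7.6,.0833/2)):
    dt=tt-5.8333;th=10*(w0+2)*(1-np.exp(-.1*dt))-2*dt;print(round(tt,3),round(178.8+np.degrees(th)-360,1),round((w0+2)*np.exp(-.1*dt)-2,2))
E
```

```text
6.2667 [ 0.46936931 -0.14777801  0.0507538 ]
[444 232  34  34 780] [ 0.4820008  -0.21720461] 0.07993743269310433 233.99109542907755
[312 282  12  41 287] [ 0.4778657  -0.15024349] 0.06944283910171707 181.1849552244251
6.267 -120.8 2.34
6.9 -40.8 2.07
6.942 -35.9 2.05
6.983 -31.0 2.04
7.025 -26.2 2.02
7.067 -21.4 2.0
7.108 -16.6 1.99
7.15 -11.9 1.97
7.192 -7.2 1.95
7.233 -2.6 1.94
7.275 2.0 1.92
7.316 6.6 1.91
7.358 11.1 1.89
7.4 15.6 1.87
7.441 20.1 1.86
7.483 24.5 1.84
7.525 28.9 1.83
7.566 33.2 1.81
```

View pics/w10.png

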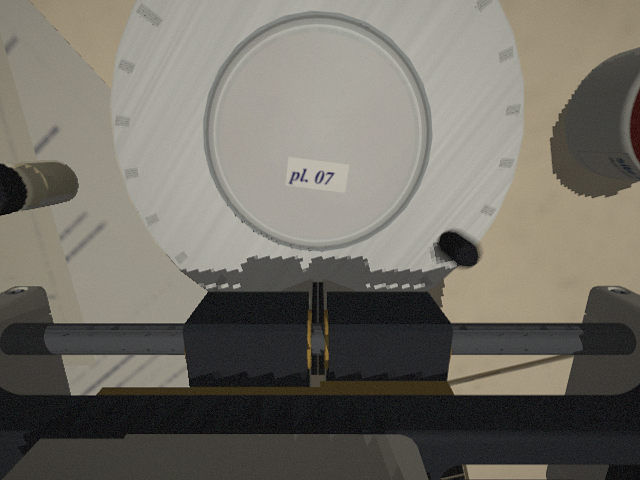

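```bash
python3 - <<'E'
from h import *
def pred(tt,w0=2.53):
    dt=tt-5.8333;th=10*(w0+2)*(1-np.exp(-.1*dt))-2*dt;return 178.8+np.degrees(th)-360
for j in range(2):
    t=observe()['time'];d=cam('wrist',f'w11{j}.png');P=disc_fit(d);c=d['color']
    ce=ray(d,318,129,.060)[:2];H=np.hypot(*(P[...,:2]-ce).transpose(2,0,1))
    k=((c.max(-1)<60)&(H>.06)&(H<.1)&(P[...,2]>.052)&(P[...,2]<.075)).astype(np.uint8)
    n,l,st,cn=cv2.connectedComponentsWithStats(k)
    for i in range(1,n):
        if st[i][4]>400:
            w=ray(d,*cn[i],.063)[:2];q=w-ce;print(t,cn[i],ce,np.hypot(*q),(np.degrees(np.arctan2(q[1],q[0]))+16)%360-360,pred(t))
E
```

```text
6.3167 [474.42124105 233.4451074 ] [ 0.54776777 -0.17005818] 0.08118040501340185 -122.1703126144663 -114.11139105735327
6.3667 [484.58585859 216.28170595] [ 0.54818234 -0.1702043 ] 0.08094824428199147 -116.27375714572639 -107.50674704302708
```

The disc is at about 2.1 rad/s, which would cross the pointer fast at 1.6 rad/s, with a narrow braking window. Left alone it should come to rest near −100° from the pointer. I'll raise the finger, let it coast, record its slowing, and flick again a little softer so it reaches the pointer slowly.

>>> send_rows(
  series=[
    [0, 0, -0.016, 0, 0, 0, 1],
    [0, 0, -0.02, 0, 0, 0, 1],
    [0, 0, -0.016, 0, 0, 0, 1],
  ],
)

```text
time: 6.67
tool_pos: [0.4706, -0.148, 0.1061]
tool_rot: [3.141, -0.002, -0.276]
contact_force: [-0.4, -0.1, 0.1]
opening: 0.0007
```

```bash
cat >> h.py <<'E'
def kn(save=None,off=16):
    t=observe()['time'];d=cam('wrist',save);P=disc_fit(d);c=d['color']
    o=[]
    H=np.hypot(P[...,0]-.545,P[...,1]+.168)
    k=((c.max(-1)<60)&(H>.06)&(H<.105)&(P[...,2]>.050)&(P[...,2]<.075)).astype(np.uint8)
    n,l,st,cn=cv2.connectedComponentsWithStats(k)
    for i in range(1,n):
        if st[i][4]>200:
            w=ray(d,*cn[i],.063)[:2];q=w-np.array([.545,-.168]);o.append((round((np.degrees(np.arctan2(q[1],q[0]))+off)%360,1),round(np.hypot(*q)*1000),int(st[i][4]),cn[i].round().astype(int).tolist()))
    return t,o
E
python3 - <<'E'
from h import *
for i in range(40):
    t,o=kn('w12.png' if i==0 else None)
    if i%4==0: print(round(t,3),o)
E
```

```text
6.667 [(np.float64(282.4), 80, 575, [459, 109])]
6.867 [(np.float64(305.4), 79, 630, [440, 50])]
7.067 [(np.float64(327.3), 75, 393, [397, 8])]
7.267 []
7.467 []
7.667 [(np.float64(32.0), 75, 474, [238, 9])]
7.867 [(np.float64(50.9), 78, 747, [199, 41])]
8.067 [(np.float64(69.6), 78, 686, [179, 87])]
8.267 [(np.float64(87.4), 78, 615, [175, 133])]
8.467 [(np.float64(104.4), 79, 569, [183, 176])]
```

View pics/w12.png

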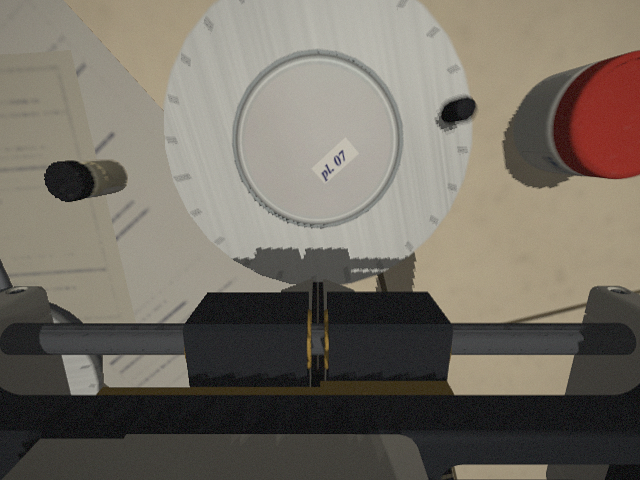

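```bash
python3 - <<'E'
from h import *
for i in range(100):
    t,o=kn('w13.png' if i==99 else None)
    if i%9==0: print(round(t,3),o)
E
```

```text
8.667 [(np.float64(120.6), 79, 516, [200, 211])]
9.117 [(np.float64(154.1), 80, 485, [259, 263])]
9.567 [(np.float64(183.6), 79, 331, [324, 272])]
10.017 [(np.float64(209.8), 81, 469, [381, 260])]
10.467 [(np.float64(232.7), 81, 501, [424, 227])]
10.917 [(np.float64(252.7), 81, 561, [449, 184])]
11.367 [(np.float64(269.9), 81, 628, [460, 141])]
11.817 [(np.float64(284.4), 80, 699, [459, 102])]
12.267 [(np.float64(296.3), 80, 756, [451, 71])]
12.717 [(np.float64(305.6), 80, 792, [440, 48])]
13.167 [(np.float64(312.4), 79, 827, [430, 32])]
13.617 [(np.float64(316.9), 79, 847, [422, 22])]
```

```bash
python3 - <<'E'
from h import *
for i in range(16): 
    t,o=kn()
print(t,o)
t,o=kn('w14.png');print(t,o)
s=observe();print(s['tool_pos'],s['tool_rot'])
rows(.6145,-.2308,.125,1.78,17)
E
```

```text
14.4167 [(np.float64(319.2), 79, 854, [418, 18])]
14.4667 [(np.float64(319.2), 79, 857, [418, 18])]
[ 0.47002301 -0.14764863  0.10417728] [-3.14154040e+00  3.47545317e-05 -2.77164634e-01]
[np.float64(0.0095), np.float64(0.0024), np.float64(-0.0012), 0, 0, np.float64(-0.121), 1]
[np.float64(0.0092), np.float64(0.0035), np.float64(-0.0012), 0, 0, np.float64(-0.121), 1]
[np.float64(0.0087), np.float64(0.0046), np.float64(-0.0012), 0, 0, np.float64(-0.121), 1]
[np.float64(0.008), np.float64(0.0056), np.float64(-0.0012), 0, 0, np.float64(-0.121), 1]
[np.float64(0.0073), np.float64(0.0065), np.float64(-0.0012), 0, 0, np.float64(-0.121), 1]
[np.float64(0.0065), np.float64(0.0074), np.float64(-0.0012), 0, 0, np.float64(-0.121), 1]
[np.float64(0.0055), np.float64(0.0081), np.float64(-0.0012), 0, 0, np.float64(-0.121), 1]
[np.float64(0.0045), np.float64(0.0087), np.float64(-0.0012), 0, 0, np.float64(-0.121), 1]
[np.float64(0.0034), np.float64(0.0092), np.float64(-0.0012), 0, 0, np.float64(-0.121), 1]
[np.float64(0.0023), np.float64(0.0095), np.float64(-0.0012), 0, 0, np.float64(-0.121), 1]
[np.float64(0.0011), np.float64(0.0097), np.float64(-0.0012), 0, 0, np.float64(-0.121), 1]
[np.float64(-0.0001), np.float64(0.0098), np.float64(-0.0012), 0, 0, np.float64(-0.121), 1]
[np.float64(-0.0012), np.float64(0.0097), np.float64(-0.0012), 0, 0, np.float64(-0.121), 1]
[np.float64(-0.0024), np.float64(0.0095), np.float64(-0.0012), 0, 0, np.float64(-0.121), 1]
[np.float64(-0.0035), np.float64(0.0091), np.float64(-0.0012), 0, 0, np.float64(-0.121), 1]
[np.float64(-0.0046), np.float64(0.0087), np.float64(-0.0012), 0, 0, np.float64(-0.121), 1]
[np.float64(-0.0056), np.float64(0.008), np.float64(-0.0012), 0, 0, np.float64(-0.121), 1]
```

View pics/w14.png

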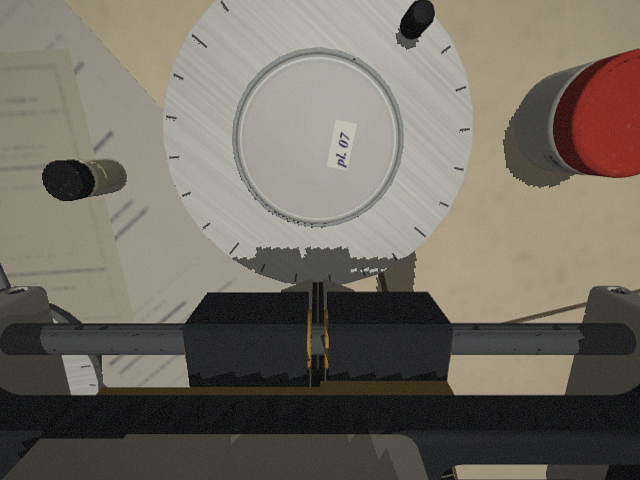

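>>> send_rows(
  series=[
    [0.0095, 0.0024, -0.004, 0, 0, -0.121, 1],
    [0.009, 0.0035, -0.004, 0, 0, -0.121, 1],
    [0.0087, 0.0046, -0.004, 0, 0, -0.121, 1],
    [0.008, 0.0056, -0.004, 0, 0, -0.121, 1],
    [0.0073, 0.0065, -0.004, 0, 0, -0.121, 1],
  ],
)

```text
time: 14.93
tool_pos: [0.5127, -0.1723, 0.1244]
tool_rot: [-3.142, -0.0, 0.334]
contact_force: [-0.3, -0.3, -0.6]
opening: 0.0006
```

>>> send_rows(
  series=[
    [0.0065, 0.0074, 0, 0, 0, -0.121, 1],
    [0.0055, 0.008, 0, 0, 0, -0.121, 1],
    [0.0045, 0.0087, 0, 0, 0, -0.121, 1],
    [0.0034, 0.0092, 0, 0, 0, -0.121, 1],
    [0.0023, 0.0095, 0, 0, 0, -0.121, 1],
  ],
)

```text
time: 15.35
tool_pos: [0.5551, -0.1967, 0.1241]
tool_rot: [-3.141, -0.0, 0.939]
contact_force: [0.3, 0.6, 0.8]
opening: 0.0007
```

>>> send_rows(
  series=[
    [0.001, 0.0097, 0, 0, 0, -0.121, 1],
    [0, 0.0098, 0, 0, 0, -0.121, 1],
    [-0.0012, 0.0097, 0, 0, 0, -0.121, 1],
    [-0.0024, 0.0095, 0, 0, 0, -0.121, 1],
    [-0.0035, 0.009, 0, 0, 0, -0.121, 1],
  ],
)

```text
time: 15.77
tool_pos: [0.5973, -0.2211, 0.124]
tool_rot: [-3.141, -0.0, 1.544]
contact_force: [0.4, 0.0, 0.7]
opening: 0.0004
```

>>> send_rows(
  series=[
    [-0.0046, 0.0087, 0, 0, 0, -0.121, 1],
    [-0.0056, 0.008, 0, 0, 0, -0.121, 1],
    [0, 0, 0, 0, 0, 0, 1],
  ],
)

```text
time: 16.02
tool_pos: [0.6149, -0.2314, 0.1238]
tool_rot: [3.141, 0.001, 1.784]
contact_force: [-0.2, 1.5, 0.0]
opening: 0.0006
```

```bash
python3 - <<'E'
from h import *
s=observe();print(s['time'],s['tool_pos'],s['tool_rot'])
cam('wrist','w15.png');d=cam('side');cv2.imwrite('pics/c9.png',cv2.resize(d['color'][150:270,240:380,::-1],None,fx=5,fy=5))
E
```

```text
16.0167 [ 0.61494862 -0.23142172  0.1238279 ] [3.14096375e+00 5.16412935e-04 1.78385433e+00]
```

View pics/w15.png

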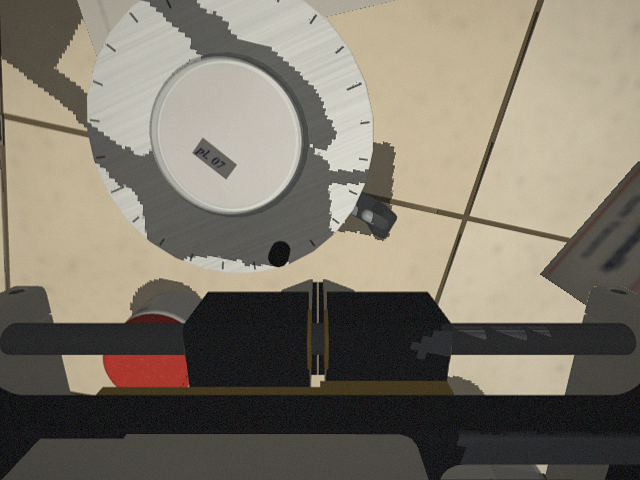

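View pics/c9.png

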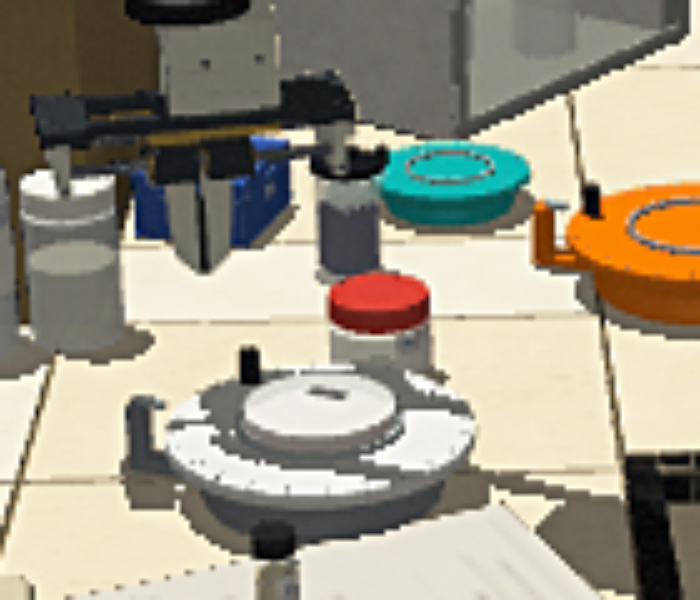

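Wrist view: knob (280,252), dish centre (226,135), pointer arm (375,215). I measure the angle from knob to pointer.

```bash
python3 - <<'E'
from h import *
d=cam('wrist');P=disc_fit(d)
ce=ray(d,226,136,.060)[:2]
k=ray(d,280,248,.066)[:2];print('ce',ce,'knob',k,np.hypot(*(k-ce)),np.degrees(np.arctan2(*(k-ce)[::-1])))
for u,v,z in ((382,207,.057),(372,214,.054),(360,201,.052)): 
    q=ray(d,u,v,z)[:2]-ce;print(P[v,u],np.hypot(*q),np.degrees(np.arctan2(*q[::-1])))
a=d['color'][150:280,200:420,::-1];cv2.imwrite('pics/c10.png',cv2.resize(a,None,fx=3.5,fy=3.5))
E
```

```text
ce [ 0.54296622 -0.16440955] knob [ 0.58858451 -0.22697108] 0.07742721068214838 -53.90141307830049
[ 0.65480684 -0.19147475  0.03244762] 0.10897215946054845 -12.52287108600443
[ 0.64524455 -0.19498509  0.05089686] 0.10601228631226196 -16.47197174874463
[ 0.64111758 -0.19328065  0.01180466] 0.09486230853023171 -14.28429568753936
```

View pics/c10.png

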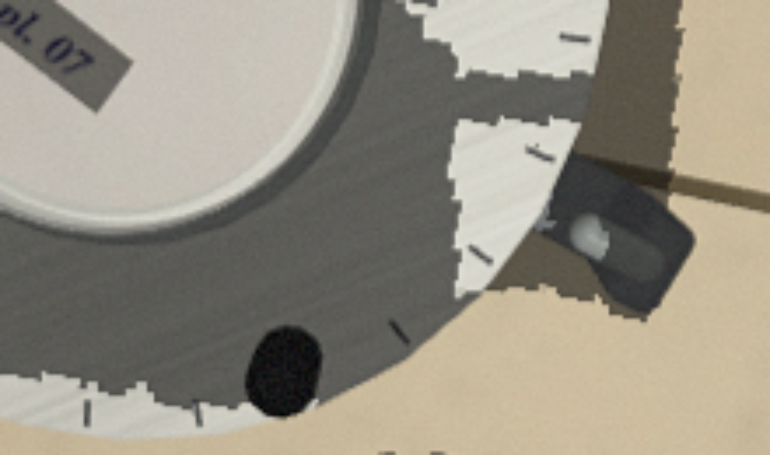

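>>> send_rows(
  series=[
    [0, 0.003, 0.02, 0, 0, 0, 1],
    [0, 0, 0.025, 0, 0, 0, 1],
    [0, 0, 0.018, 0, 0, 0, 1],
    [0, 0, 0.009, 0, 0, 0, 1],
    [0, 0, 0.001, 0, 0, 0, 1],
  ],
)

```text
time: 16.58
tool_pos: [0.6154, -0.2292, 0.0491]
tool_rot: [-3.138, -0.003, 1.778]
contact_force: [-1.2, 0.4, 0.3]
opening: 0.0005
```

```bash
python3 - <<'E'
from h import *
s=observe();print(s['time'],s['tool_pos'],s['tool_rot'])
d=cam('side');cv2.imwrite('pics/c11.png',cv2.resize(d['color'][190:270,250:350,::-1],None,fx=7,fy=7))
E
```

```text
16.5833 [ 0.61535869 -0.2291694   0.04909215] [-3.13826995e+00 -2.79259553e-03  1.77800452e+00]
```

View pics/c11.png

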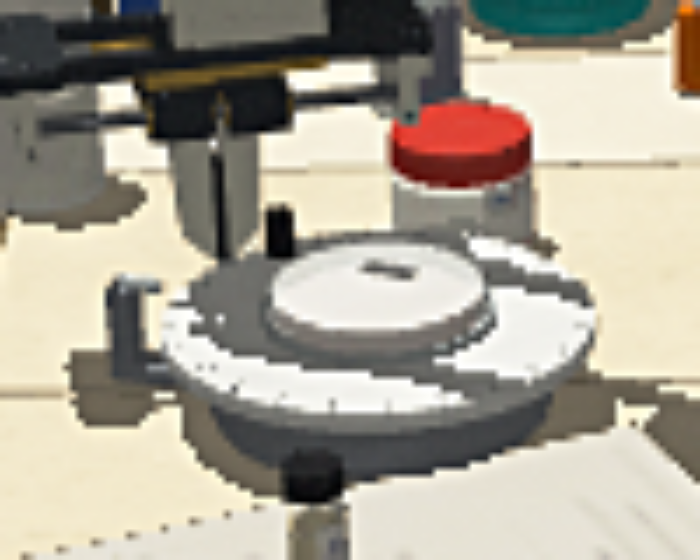

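>>> send_rows(
  series=[
    [-0.001, -0.004, -0.001, 0, 0, 0, 1],
    [-0.0022, -0.007, 0, 0, 0, 0, 1],
    [-0.0022, -0.0105, 0, 0, 0, 0, 1],
    [-0.001, -0.014, 0, 0, 0, 0, 1],
    [0.001, -0.014, 0, 0, 0, 0, 1],
  ],
)

```text
time: 17.05
tool_pos: [0.5693, -0.2467, 0.0537]
tool_rot: [3.14, 0.002, 1.779]
contact_force: [-0.2, 0.5, -0.6]
opening: 0.0007
```

>>> send_rows(
  series=[
    [0, 0.003, 0, 0, 0, 0, 1],
    [0, 0, -0.02, 0, 0, 0, 1],
    [0, 0, -0.025, 0, 0, 0, 1],
    [0, 0, -0.015, 0, 0, 0, 1],
  ],
)

```text
time: 17.38
tool_pos: [0.5738, -0.2457, 0.1155]
tool_rot: [3.138, 0.003, 1.779]
contact_force: [1.2, 0.1, -0.0]
opening: 0.0007
```

```bash
python3 - <<'E'
from h import *
for i in range(4): print(kn('w16.png' if i==0 else None,16.5))
s=observe();print(s['time'],s['tool_pos'],s['tool_rot'])
rows(.469,-.148,.108,-.283,17)
E
```

```text
(17.3833, [(np.float64(247.3), 81, 450, [195, 216])])
(17.4333, [(np.float64(241.4), 81, 434, [186, 202])])
(17.4833, [(np.float64(235.2), 81, 480, [177, 191])])
(17.5333, [(np.float64(229.2), 81, 515, [170, 180])])
17.5833 [ 0.57291453 -0.24512253  0.11284133] [3.14022832e+00 1.06675378e-03 1.77962476e+00]
[np.float64(0.0069), np.float64(-0.0048), np.float64(0.0003), 0, 0, np.float64(0.1213), 1]
[np.float64(0.0062), np.float64(-0.0056), np.float64(0.0003), 0, 0, np.float64(0.1213), 1]
[np.float64(0.0055), np.float64(-0.0063), np.float64(0.0003), 0, 0, np.float64(0.1213), 1]
[np.float64(0.0047), np.float64(-0.0069), np.float64(0.0003), 0, 0, np.float64(0.1213), 1]
[np.float64(0.0038), np.float64(-0.0074), np.float64(0.0003), 0, 0, np.float64(0.1213), 1]
[np.float64(0.0029), np.float64(-0.0078), np.float64(0.0003), 0, 0, np.float64(0.1213), 1]
[np.float64(0.0019), np.float64(-0.0081), np.float64(0.0003), 0, 0, np.float64(0.1213), 1]
[np.float64(0.0009), np.float64(-0.0083), np.float64(0.0003), 0, 0, np.float64(0.1213), 1]
[np.float64(-0.0001), np.float64(-0.0084), np.float64(0.0003), 0, 0, np.float64(0.1213), 1]
[np.float64(-0.0011), np.float64(-0.0083), np.float64(0.0003), 0, 0, np.float64(0.1213), 1]
[np.float64(-0.0021), np.float64(-0.0081), np.float64(0.0003), 0, 0, np.float64(0.1213), 1]
[np.float64(-0.0031), np.float64(-0.0078), np.float64(0.0003), 0, 0, np.float64(0.1213), 1]
[np.float64(-0.004), np.float64(-0.0074), np.float64(0.0003), 0, 0, np.float64(0.1213), 1]
[np.float64(-0.0048), np.float64(-0.0068), np.float64(0.0003), 0, 0, np.float64(0.1213), 1]
[np.float64(-0.0056), np.float64(-0.0062), np.float64(0.0003), 0, 0, np.float64(0.1213), 1]
[np.float64(-0.0063), np.float64(-0.0055), np.float64(0.0003), 0, 0, np.float64(0.1213), 1]
[np.float64(-0.007), np.float64(-0.0047), np.float64(0.0003), 0, 0, np.float64(0.1213), 1]
```

View pics/w16.png

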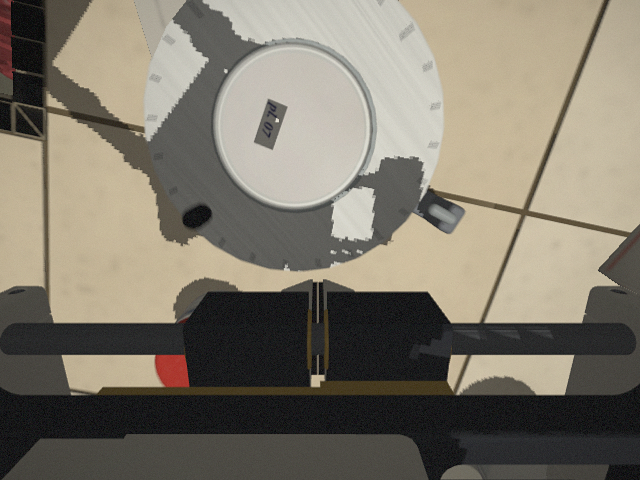

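The knob now runs clockwise toward the pointer and won't come under my finger on the way, so I can brake right here. I lower to a hover.

>>> send_rows(
  series=[
    [0.006, 0, 0.018, 0, 0, 0, 1],
    [0, 0, 0.022, 0, 0, 0, 1],
    [0, 0, 0.016, 0, 0, 0, 1],
    [0, 0, 0.006, 0, 0, 0, 1],
  ],
)

```text
time: 17.92
tool_pos: [0.5693, -0.2378, 0.0464]
tool_rot: [-3.137, -0.004, 1.78]
contact_force: [-0.5, 0.6, -0.4]
opening: 0.001
```

```bash
python3 - <<'E'
from h import *
for i in range(3): print(kn('w17.png' if i==0 else None,16.5))
s=observe();print(s['time'],s['tool_pos'],s['tool_rot'])
E
```

```text
(17.9167, [(np.float64(185.2), 80, 1535, [95, 60]), (np.float64(307.5), 65, 254, [318, 296])])
(17.9667, [(np.float64(179.7), 80, 1629, [100, 39]), (np.float64(307.5), 66, 247, [317, 296])])
(18.0167, [(np.float64(174.3), 80, 1586, [109, 19]), (np.float64(308.0), 67, 238, [318, 295])])
18.0667 [ 0.57102974 -0.23892428  0.04950895] [-3.14048306e+00 -1.12834120e-03  1.77974876e+00]
```

View pics/w17.png

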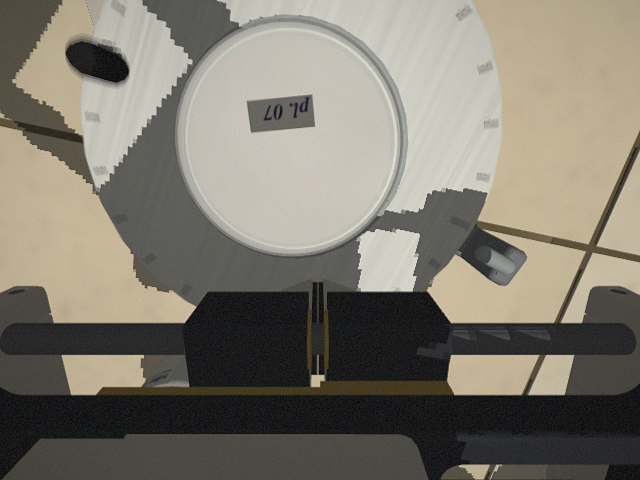

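```bash
python3 - <<'E'
from h import *
for i in range(26):
    t,o=kn(None,16.5)
    o=[x for x in o if x[2]>400]
    if i>17 or i<2: print(round(t,4),o)
s=observe();print(s['time'],s['tool_pos'])
E
```

```text
18.0667 [(np.float64(169.6), 76, 810, [125, 9])]
18.1167 []
18.9667 []
19.0167 []
19.0667 [(np.float64(68.1), 74, 708, [441, 10])]
19.1167 [(np.float64(64.5), 77, 1249, [453, 17])]
19.1667 [(np.float64(60.5), 78, 1449, [463, 29])]
19.2167 [(np.float64(56.1), 78, 1399, [469, 44])]
19.2667 [(np.float64(51.7), 78, 1343, [473, 60])]
19.3167 [(np.float64(47.4), 78, 1300, [477, 76])]
19.3667 [ 0.57129256 -0.23906623  0.05018739]
```

>>> send_rows(
  series=[
    [0, 0, 0, 0, 0, 0, 1],
    [0, 0, 0.0015, 0, 0, 0, 1],
    [0, 0, 0.0015, 0, 0, 0, 1],
    [0, 0, 0, 0, 0, 0, 1],
    [0, 0, 0, 0, 0, 0, 1],
  ],
)

```text
time: 19.78
tool_pos: [0.5712, -0.239, 0.047]
tool_rot: [-3.141, -0.0, 1.78]
contact_force: [0.4, -0.2, -0.5]
opening: 0.0002
```

```bash
python3 - <<'E'
from h import *
s=observe();print(s['time'],s['tool_pos'])
print(kn('w18.png',16.5))
E
```

```text
19.7833 [ 0.57117134 -0.23903265  0.04699455]
(19.7833, [(np.float64(9.0), 78, 1103, [464, 208]), (np.float64(308.6), 67, 251, [317, 296])])
```

View pics/w18.png

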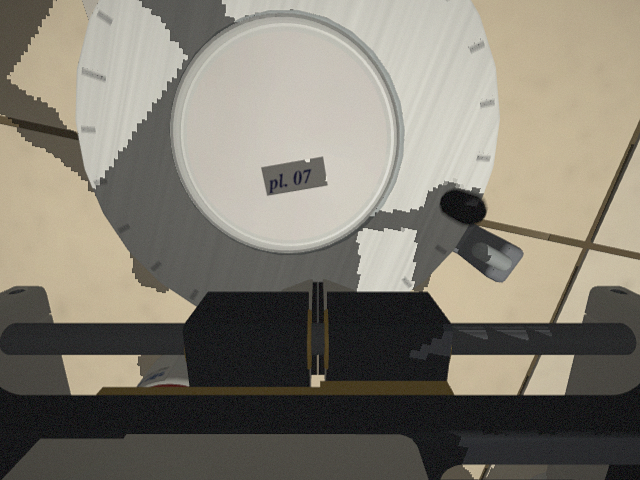

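The knob (464,208) is about 8° short of the needle (465,235). Brake now.

>>> send_rows(
  series=[
    [0, 0, 0.0045, 0, 0, 0, 1],
    [0, 0, 0.001, 0, 0, 0, 1],
    [0, 0, 0, 0, 0, 0, 1],
    [0, 0, 0, 0, 0, 0, 1],
  ],
)

```text
time: 20.17
tool_pos: [0.5726, -0.2391, 0.0442]
tool_rot: [3.138, 0.002, 1.78]
contact_force: [-1.5, 3.7, 15.6]
opening: 0.0004
```

```bash
python3 - <<'E'
from h import *
s=observe();print(s['time'],s['tool_pos'],s['contact_force'])
print(kn('w19.png',16.5));print(kn(None,16.5))
E
```

```text
20.1667 [ 0.57262155 -0.23914879  0.04416688] [-1.50912841  3.71036748 15.56828652]
(20.1667, [(np.float64(0.2), 78, 1156, [449, 234]), (np.float64(309.6), 68, 248, [317, 299])])
(20.2167, [(np.float64(0.2), 78, 1158, [450, 234]), (np.float64(309.6), 68, 252, [317, 298])])
```

View pics/w19.png

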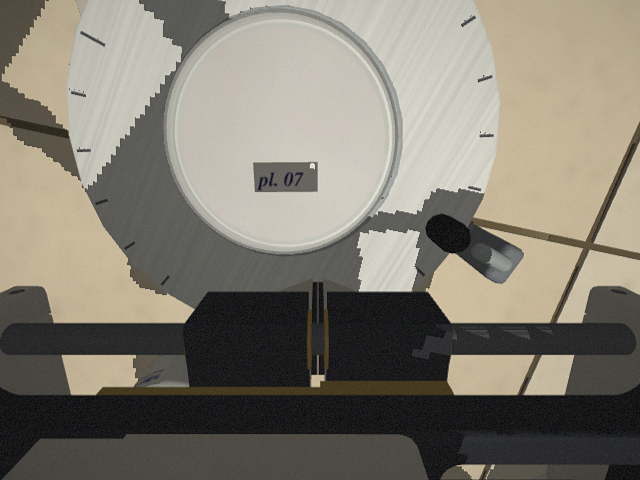

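Stopped with 15 N pressing, and the knob (449,234) is right at the pointer. I lift straight up gently, then clear away.

>>> send_rows(
  series=[
    [0, 0, -0.002, 0, 0, 0, 1],
    [0, 0, -0.004, 0, 0, 0, 1],
    [0, 0, -0.015, 0, 0, 0, 1],
    [0, 0, -0.03, 0, 0, 0, 1],
    [0, 0, -0.035, 0, 0, 0, 1],
  ],
)

```text
time: 20.68
tool_pos: [0.5699, -0.2384, 0.1263]
tool_rot: [-3.137, -0.004, 1.78]
contact_force: [1.3, -0.2, 0.3]
opening: 0.0008
```

>>> send_rows(
  series=[
    [0, 0, -0.035, 0, 0, 0, 1],
    [0.02, -0.015, -0.015, 0, 0, 0, 1],
    [0.025, -0.03, 0, 0, 0, 0, 1],
    [0.025, -0.03, 0, 0, 0, 0, 1],
    [0.025, -0.03, 0, 0, 0, 0, 1],
  ],
)

```text
time: 21.1
tool_pos: [0.4472, -0.1671, 0.1775]
tool_rot: [-3.142, -0.0, 1.78]
contact_force: [0.5, -0.3, 0.9]
opening: 0.0004
```

>>> send_rows(
  series=[
    [0.035, -0.01, 0, 0, 0, 0, 1],
    [0.035, -0.01, 0, 0, 0, 0, 1],
    [0.035, -0.01, 0, 0, 0, 0, 1],
    [0.02, 0, 0, 0, 0, 0, 1],
    [0, 0, 0, 0, 0, 0, 1],
  ],
)

```text
time: 21.52
tool_pos: [0.3917, -0.049, 0.1777]
tool_rot: [-3.141, -0.001, 1.782]
contact_force: [0.3, -0.0, -0.1]
opening: 0.0007
```

```bash
python3 - <<'E'
from h import *
s=observe();print(s['time'],s['tool_pos'],s['contact_force'])
d=cam('top','t20.png');d2=cam('side')
P=disc_fit(d);c=d['color'].astype(int);ce=np.array([.5415,-.169])
H=np.hypot(P[...,0]-ce[0],P[...,1]-ce[1])
n,l,st,cn=cv2.connectedComponentsWithStats(((c.max(-1)<75)&(P[...,2]>.05)&(H<.1)).astype(np.uint8))
for i in range(1,n):
    q=ray(d,*cn[i],.063)[:2]-ce;print(st[i],cn[i],np.hypot(*q),np.degrees(np.arctan2(*q[::-1])))
for nm,u,v,z in [('vial',281,217,.052),('pot',381,232,.062)]: print(nm,pt(d,u,v))
g=(H<.055)&(abs(P[...,2]-.06)<.005);print('dish',P[g].mean(0),g.sum())
cv2.imwrite('pics/c20.png',np.hstack([cv2.resize(d['color'][165:285,270:400,::-1],(400,370)),cv2.resize(d2['color'][180:290,240:360,::-1],(400,370))]))
E
```

```text
21.5167 [ 0.39169182 -0.04895245  0.17773385] [ 0.3141249  -0.00672663 -0.08050712]
[333 197   4   4  11] [334.81818182 198.36363636] 0.08090606879520887 -16.965072484333703
vial [ 0.55802761 -0.0168149   0.05441591]
pot [ 0.50880255 -0.34277922  0.05801156]
dish [ 0.54170172 -0.16879495  0.05896638] 526
```

View pics/c20.png

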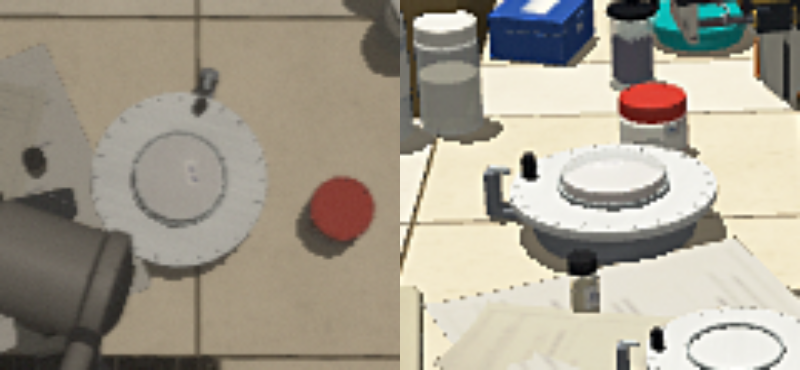

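The knob sits at the pointer (−17.0° measured, pointer −16.5°). The dish is centred, and the vial and pot are where they were. The arm is clear, so I hand in.

```bash
python3 -c "
from h import *
print(workorder.hand_in())"
```

```text
the job is handed in; nothing more can be done
None
```

The turntable runs freely and is parked on its index: I braked it with a fingertip on the disc top, and the knob stopped at the pointer. I handed in at about 21.6 s, with no verdict reported.

**What I did:**
- **First flick (counter-clockwise):** I started the disc at about 3 rad/s. It ran untouched for more than 1.5 turns, past the pointer and the opposite side. I did not brake at the second pointer pass because it would have come through too fast (about 1.6 rad/s), so I let it coast to rest about 40° short of the pointer.
- **Second flick (clockwise, softer):** I pushed the knob away from the pointer. When it came round to the pointer at about 1.2–1.4 rad/s, I pressed one fingertip on the disc top (about 15 N). This second spin was less than a full turn before the brake, so the full turn comes from the first spin.

**Last checks:**

| Check | Result |
|---|---|
| Knob (top view) | −17.0°, 81 mm from the axis; pointer −16.5° ± 2°, so about 1 mm off |
| Dish | centred within 1 mm and at its height |
| Vial and pot | not moved measurably |
| Arm | clear of everything, force near zero |

- **Not re-measured:** the tape, jar and bench timer. The arm never worked near them.
- **Disagreements:** the wrist camera differed from the top camera by up to 8 mm in y. Its early speed reading of 2.5 rad/s was also too high; later readings gave about 2.1. Separate pointer readings ranged from −12° to −17°.

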